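Move the sprung-hinge flap of a sweets bin to the refilled bin

ROBOT

A 7-joint arm with a two-finger parallel gripper is mounted at the origin on the work surface. World frame = base frame: x ahead of the robot, y to its left, z up, the work surface at z = 0. Lengths are in m, angles in rad, forces in N, time in s.
With the tool pointing down it reaches from about 0.4 to 0.9 m from the base axis. Payload 5.6 kg.
Tool frame: the origin (TCP) lies at the very end of the fingers, on their centre line; the grasp point (between the pads) lies 19 mm behind it (env.grip_point_offset is the distance from the TCP to the grasp point, in m); x points along the fingers, y is the direction in which the jaws open and shut, and the axes are right-handed (so a half turn about x gives the same grasp; the last joint's range is limited). The gripper opens to 92 mm and grips with 3 to 60 N. Pads are 20 mm wide; open, the fingers measure 128 mm over their backs; the gripper's body (75 mm by 189 mm) begins 69 mm behind the grasp point.
Start: joints at [1.273, 0.468, -0.012, 1.603, 0.006, 1.071, -0.056], TCP at [0.164, -0.629, 0.215] pointing down, gripper open.
Joint ranges: [-2.53, 2.53], [-0.31, 2.02], [-1.57, 1.55], [0.28, 2.44], [-1.29, 4.43], [0.15, 1.84], [-2.92, 2.92]. Speed limits (rad/s): [2.57, 2.57, 3.14, 3.14, 3.14, 3.14, 3.14].

INTERFACE

Orientations are given as a rotation vector (axis times angle).
In Python, from plant import env gives the robot as it stands. The module is installed in compiled form; this text tells all that it offers.
- The arm moves only by the tool drive_tool, never from a script. Its argument "rows" is a list of rows, each a list of 5 numbers: the closure in counts, from 0 (fully open) to 255 (shut), then the shift along the world's x, y, z in mm, then the turn about the world's z in degrees. A call has exactly 8 rows; each row shifts and turns the commanded pose from where the row before left it; what a row does not reach is not made up. A row lasts 1/12 s, in which the tool goes at most 41.7 mm and 7.16 degrees, less where a joint would pass 70% of its speed; a pose out of reach is approached as far as the arm can. A call with a gripper value outside its range is refused whole. The fingers move at their own pace and stop on an object; the grip force is fixed at half the most. Time passes only in rows, so rows that do not move let the fingers close, or fill a call up. It gives the time, the measured TCP pose, the force and the opening at its end, in the units of the state.
- env.read_state(): the state, without advancing time (a new reading comes with each control period).
- env.snapshot(name): name is "scene" or "top" or "wrist"; returns the picture (480x640x3 uint8, blue, green, red); there is no depth.
- env.camera_params(name): a dict with "mtx" (3x3 intrinsics, pixels), "position" and "orientation" of the camera in the world. Camera axes: x right, y up, looking along -z (the intrinsics and any distortion apply to the point x, -y, -z); pixel columns grow to the right and rows downward; lengths in m; the calibration is good to about 2 mm. A picture is of the moment at which its call begins: read the wrist's pose just before it. camera_params takes no time and is no camera call; for the wrist camera it gives the pose at the moment of the call.
- env.hand_in(): hands the job in, once; it reports no verdict.
The state is a dict: "t": time; "joint_pos": joint angles; "qvel": joint speeds; "joint_torque": joint torques, N m; "position": TCP position; "tool_rot": TCP orientation; "force": force on the tool from outside, world axes, zero at the start; "torque": the same for the moment, N m; "finger_gap": opening from 0.0 (shut) to 1.0 (fully open).
Only numpy, scipy, OpenCV 4.12 (cv2) and the standard library are available. Lean on these libraries where they do the work, as an engineer would, in place of code of your own. Each camera call takes 0.05 s, during which the arm holds its last target.

TASK

The clear front flap is still on the empty sweets bin: squeeze its two red finger tabs fully together to draw in the sprung hinge pins, and lift the flap straight up off that bin. Lower it between the hinge ears of the full bin, press it down against the rubber buffers until you feel the hinge barrel seat firmly, and let both pins spring all the way out into their holes, so that the flap hangs there by itself when you let go. Go gently, never pushing or pulling the flap against a bin with more than about three kilos, and leave everything else on the counter where it is.

Things in the scene. Friction and masses are not known exactly. Their poses are not given: they have to be found in the camera images.
- flap: Sizes in mm. Clear panel 140 wide, 4 thick, under an aluminium hinge barrel 18 diameter, 176 long; 0.25 kg (+-15 %). Origin: mid barrel, on its axis; y along it, z up; panel ends 136 below. Two red tabs stand on the barrel, 13 to 46 above its axis, 22 wide in x, outer faces 56 apart along y. Squeezing them to 29 apart, onto firm stops, draws both pins in and holds the flap.
- pin_l (a joint): Sprung hinge pin at the flap's +y end, steel, 8 mm diameter, moved by the +y red tab. 0 = fully out, 13 mm beyond the barrel's end; 0.0135 m = fully drawn in, at its stop. Spring: 6 N when out, 10 N when in. A blocked pin resting on an ear's face reads about 0.005 to 0.013.
- pin_r (a joint): The same sprung pin at the flap's -y end, moved by the -y red tab. 0 = fully out, 0.0135 m = fully drawn in.
- bin_empty: Sizes in mm. Clear scoop bin without sweets, fixed; the flap starts pinned in its hinge. 212 wide, 250 deep, top at 202 height. Origin: on the counter, below the middle of the hinge line; y along that line, z up, the bin's body lies to +x of it. Hinge line 190 above the counter. Hinge bracket and buffers as on bin_full.
- bin_full: Like bin_empty (mm), full of sweets, no flap. Hinge line nominally 190 above the origin but up to 8 higher or lower (bracket clamped in slots). Ears 8 thick, 184 apart inside, tops 16 above hinge line, holes 10.2. A vee rest inside each ear, open upward +-12 in x, takes the barrel. Rubber buffers in the vees stop it 3 above the holes; 5 N in all squashes them to the firm seat, where pins fit.
- scoop: Steel sweets scoop, 165 mm long, lying in front of the bins. Leave it.
- jar: Amber jar with red cap, 84 mm wide, 125 mm high. Leave it.
- tin_a: Blue tin, 68 mm wide, 75 mm high. Leave it.
- tin_b: Yellow tin, 68 mm wide, 75 mm high. Leave it.
- carton: Red carton with a white band, 75 x 115 x 46 mm. Leave it.
- brush: Hand brush with wooden handle. Leave it.
- taster_tray: Small green tray of wrapped sweets, 110 x 150 x 30 mm. Leave it.

How it is judged:
By the outcome, as a careful person would: the job done as asked, in the order asked, and still so for the second after the job is handed in, with the robot touching nothing.
It also fails if it takes over 50 s, if anything falls off the work surface, if the arm or the gripper's body presses on something with over 40 N, if the wrist force passes 120 N, or if a joint passes its speed limit or range.

## Working session

There is one attempt and no reset: what is moved stays moved. The work goes in short steps, Python scripts to look and compute and a tool call to move; the robot and the scene stay as the last step left them, time stands still between calls to the robot, and variables do not carry over. Pictures are saved under pics/ and viewed, and the job is handed in when it is done.

Besides the shell and the picture viewer there is one more tool, called by a JSON object that holds its "fn" and its "kwargs", one argument or row to a line. drive_tool: Moves the arm, as the interface text tells. Its arguments: {"type":"object","properties":{"rows":{"type":"array"}},"required":["rows"]}

```bash
mkdir -p pics
python3 - <<'E'
from plant import env
import cv2
for n in ("scene","top","wrist"):
    p=env.camera_params(n);print(n,p)
    cv2.imwrite(f"pics/{n}0.png",env.snapshot(n))
s=env.read_state();print(s, env.grip_point_offset)
E
```

```text
scene {'mtx': array([[572.68708115,   0.        , 319.9393792 ],
       [  0.        , 572.68708115, 237.61386287],
       [  0.        ,   0.        ,   1.        ]]), 'position': array([1.06436952, 0.96033775, 0.90925043]), 'orientation': array([0.40277648, 1.23456549, 2.29320145])}
top {'mtx': array([[556.66968737,   0.        , 323.80959294],
       [  0.        , 556.66968737, 240.79474463],
       [  0.        ,   0.        ,   1.        ]]), 'position': array([0.32630396, 0.00906608, 1.7143368 ]), 'orientation': array([ 0.0390496 , -0.06647276, -1.58959866])}
wrist {'mtx': array([[372.94733799,   0.        , 312.80133829],
       [  0.        , 372.94733799, 240.87454524],
       [  0.        ,   0.        ,   1.        ]]), 'position': array([ 0.23508162, -0.61032766,  0.38414078]), 'orientation': array([-0.22630592,  0.1766209 , -1.30716467])}
{'t': 0.15, 'joint_pos': array([ 1.27297667,  0.46818291, -0.01157254,  1.60339248,  0.00598987,
        1.07135294, -0.0562959 ]), 'qvel': array([ 0.00072908, -0.00085895,  0.0009415 , -0.00377808,  0.00192096,
       -0.00122721, -0.00060784]), 'joint_torque': array([ 1.14164839e-03, -5.20952153e+01, -1.23649696e-02, -2.43977934e+01,
       -5.66542265e-02,  1.52468478e-02,  1.03282434e-04]), 'position': array([ 0.16366314, -0.62861975,  0.21386204]), 'tool_rot': array([ 2.08598576,  0.26849958, -2.08655231]), 'force': array([-0.90204882,  0.03141797, -0.0070974 ]), 'torque': array([0.02145372, 0.03799777, 0.00485619]), 'finger_gap': 1.001599894728785} 0.0187
```

View pics/scene0.png

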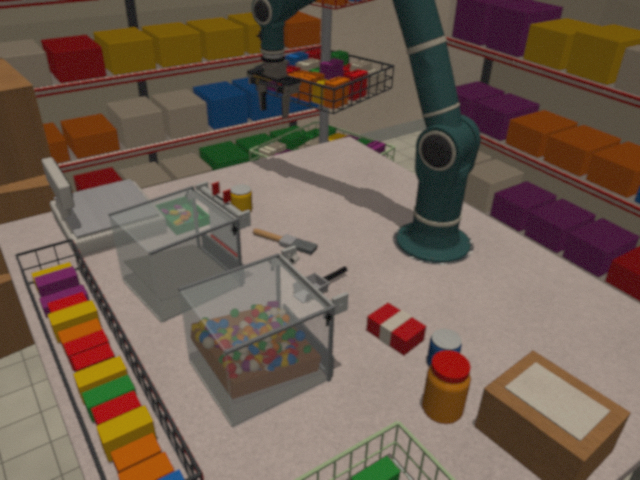

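View pics/top0.png

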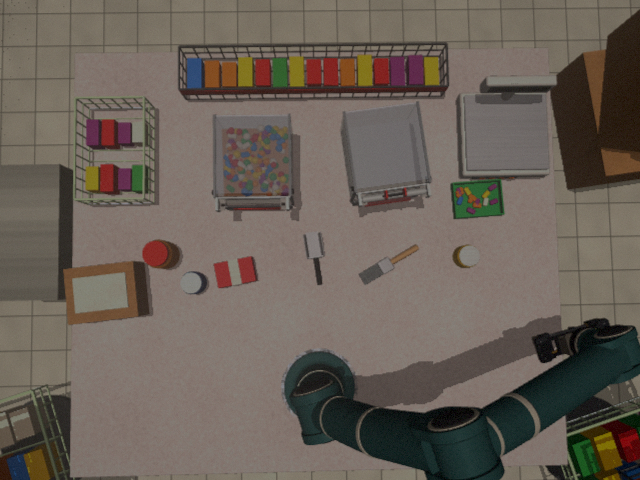

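View pics/wrist0.png

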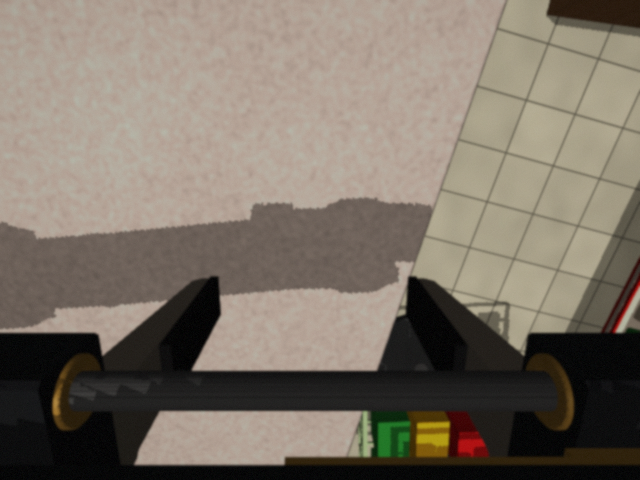

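The full bin's hinge is near top px (255,203). The empty bin, with the red tabs, is near (390,195). Enlarging both.

```bash
cat > h.py <<'E'
from plant import env
import numpy as np, cv2
from scipy.spatial.transform import Rotation as R
def ray(n,u,v,p=None):
    p=p or env.camera_params(n);K=p['mtx']
    d=np.array([(u-K[0,2])/K[0,0],-(v-K[1,2])/K[1,1],-1.])
    return p['position'],R.from_rotvec(p['orientation']).apply(d)
def atz(n,u,v,z,p=None):
    o,d=ray(n,u,v,p);return o+d*(z-o[2])/d[2]
def proj(n,X,p=None):
    p=p or env.camera_params(n);K=p['mtx']
    c=R.from_rotvec(p['orientation']).inv().apply(np.atleast_2d(X)-p['position'])
    return np.c_[K[0,0]*c[:,0]/-c[:,2]+K[0,2],K[1,1]*-c[:,1]/-c[:,2]+K[1,2]]
def tri(obs):
    A=np.zeros((3,3));b=np.zeros(3)
    for n,u,v in obs:
        o,d=ray(n,u,v);d=d/np.linalg.norm(d);M=np.eye(3)-np.outer(d,d);A+=M;b+=M@o
    return np.linalg.solve(A,b)
def crop(img,x0,y0,w,h,f,name):
    cv2.imwrite(name,cv2.resize(img[y0:y0+h,x0:x0+w],None,fx=f,fy=f,interpolation=cv2.INTER_CUBIC))
E
python3 - <<'E'
from h import *
t=cv2.imread('pics/top0.png')
crop(t,200,180,110,40,7,'pics/tf.png');crop(t,335,175,110,40,7,'pics/te.png')
s=cv2.imread('pics/scene0.png')
crop(s,195,170,60,90,6,'pics/se.png');crop(s,260,240,100,70,7,'pics/sf.png')
E
```

```text
(no output)
```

View pics/tf.png

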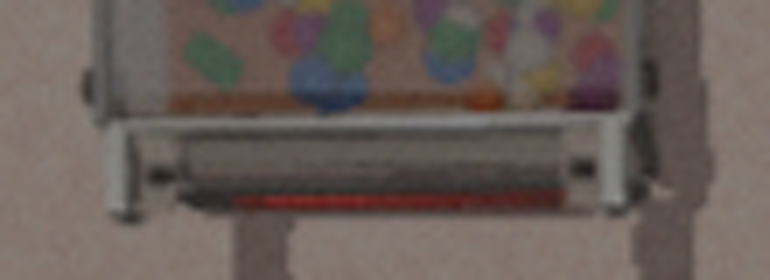

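View pics/te.png

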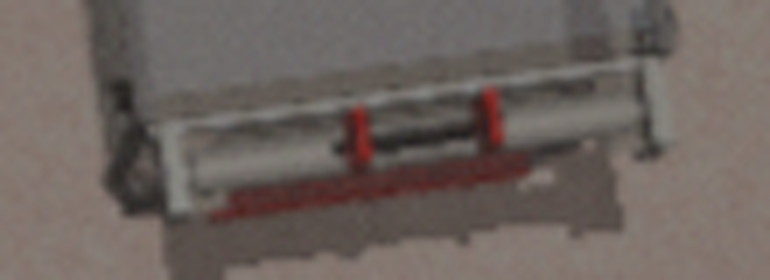

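View pics/se.png

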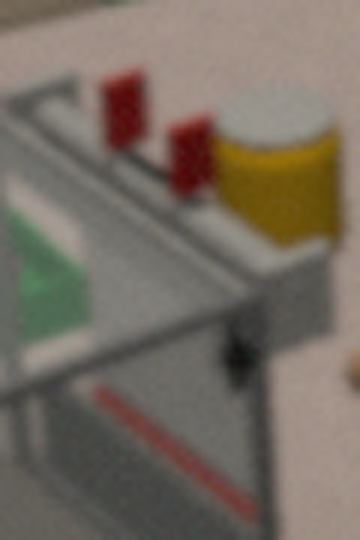

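View pics/sf.png

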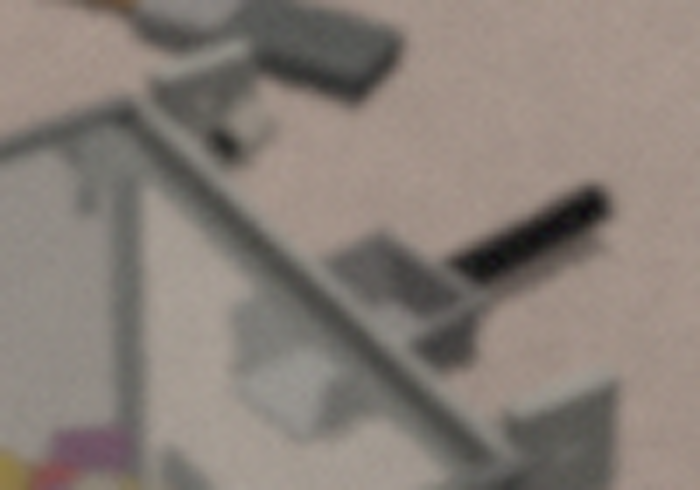

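Top px of the tabs: left (386.5,194.5), right (405,192). The full bin's ears are at about (217.5,203.5) and (288,201).

Run:
```python
from h import *
a=atz('top',386.5,194,.236);b=atz('top',405,191.7,.236);print(a,b,np.degrees(np.arctan2(-(b-a)[0],-(b-a)[1]) ), np.linalg.norm(a-b))
# ears empty: crop top strip centres (172,165),(655,105)
f=lambda x,y,x0,y0:(x0+x/7,y0+y/7)
for nm,pts,x0,y0,z in (('e',[(172,165),(655,105)],335,175,.206),('f',[(118,165),(614,160)],200,180,.206)):
    P=[atz('top',*f(*p,x0,y0),z) for p in pts];d=P[0]-P[1];print(nm,P,np.linalg.norm(d),np.degrees(np.arctan2(-d[0],d[1])),(P[0]+P[1])/2)
s=env.read_state();print(R.from_rotvec(s['tool_rot']).as_matrix().round(3))
```

```text
[ 0.54784723 -0.1883528   0.236     ] [ 0.55319741 -0.23828316  0.236     ] -6.116062875165721 0.05021618481478162
e [array([ 0.54104545, -0.11827664,  0.206     ]), array([ 0.56136919, -0.30822465,  0.206     ])] 0.19103219734743557 6.107202953102446 [ 0.55120732 -0.21325065  0.206     ]
f [array([0.53420926, 0.27059085, 0.206     ]), array([0.53274199, 0.07807459, 0.206     ])] 0.19252185077958636 -0.43667255834037694 [0.53347563 0.17433272 0.206     ]
[[-0.     0.252 -0.968]
 [ 0.001 -0.968 -0.252]
 [-1.    -0.001  0.   ]]
```

{"fn": "drive_tool", "kwargs": {
  "rows": [
    [0,15,18,15,-0.5],
    [0,24,26,15,-0.5],
    [0,24,26,15,-0.5],
    [0,24,26,15,-0.5],
    [0,24,26,10,-0.5],
    [0,24,26,10,-0.5],
    [0,24,26,10,-0.5],
    [0,24,26,10,-0.5]
  ]
}}

```text
t: 0.82
position: [0.3476, -0.4274, 0.315]
tool_rot: [2.125, 0.196, -2.125]
force: [1.0, -0.2, -0.0]
finger_gap: 0.998
```

{"fn": "drive_tool", "kwargs": {
  "rows": [
    [0,24,26,10,-0.5],
    [0,24,26,5,-0.5],
    [0,24,26,0,-0.5],
    [0,24,26,0,-0.5],
    [0,24,26,0,-0.5],
    [0,24,26,0,-0.5],
    [0,24,26,0,-0.5],
    [0,12,14,0,-0.5]
  ]
}}

```text
t: 1.48
position: [0.5293, -0.2286, 0.3293]
tool_rot: [2.161, 0.132, -2.16]
force: [-0.7, 0.2, 0.1]
finger_gap: 1.0
```

{"fn": "drive_tool", "kwargs": {
  "rows": [
    [0,12,14,0,-0.5],
    [0,10,20,0,0],
    [0,8,10,0,0],
    [0,0,0,0,0],
    [0,0,0,0,0],
    [0,0,0,0,0],
    [0,0,0,0,0],
    [0,0,0,0,0]
  ]
}}

```text
t: 2.15
position: [0.5562, -0.1904, 0.3296]
tool_rot: [2.167, 0.112, -2.168]
force: [-0.5, -0.5, -0.2]
finger_gap: 0.999
```

Run:
```python
from h import *
s=env.read_state();print(s['t'],s['position'],R.from_rotvec(s['tool_rot']).as_matrix().round(3),s['force'])
import pickle
p=env.camera_params('wrist');print(p);im=env.snapshot('wrist');cv2.imwrite('pics/w1.png',im);pickle.dump(p,open('w1.pkl','wb'))
```

```text
2.15 [ 0.55616507 -0.19044821  0.32964067] [[-0.     0.104 -0.995]
 [-0.    -0.995 -0.104]
 [-1.     0.     0.   ]] [-0.53493345 -0.51241392 -0.18820321]
{'mtx': array([[372.94733799,   0.        , 312.80133829],
       [  0.        , 372.94733799, 240.87454524],
       [  0.        ,   0.        ,   1.        ]]), 'position': array([ 0.62955783, -0.18290966,  0.50003258]), 'orientation': array([-0.21784196,  0.1950148 , -1.45694636])}
```

View pics/w1.png

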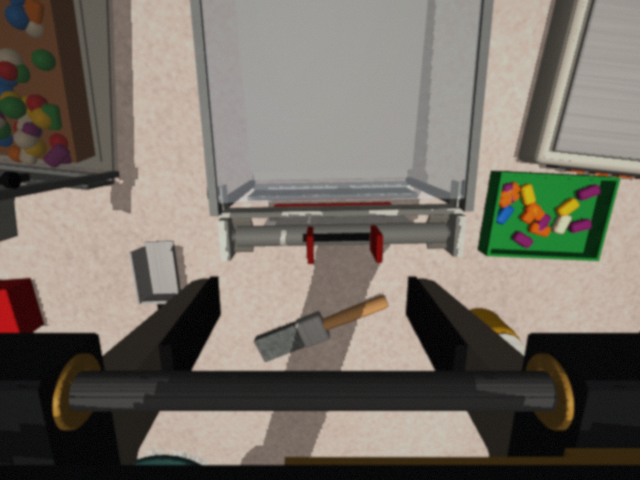

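The hinge is horizontal in the wrist view; the tabs are at about (310,243) and (376,243), and the ears at (225,237) and (458,233). Enlarging.

Run:
```python
from h import *
s=cv2.imread('pics/w1.png')
crop(s,205,195,130,80,6,'pics/w1a.png');crop(s,345,195,130,80,6,'pics/w1b.png')
```

```text
(no output)
```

View pics/w1a.png

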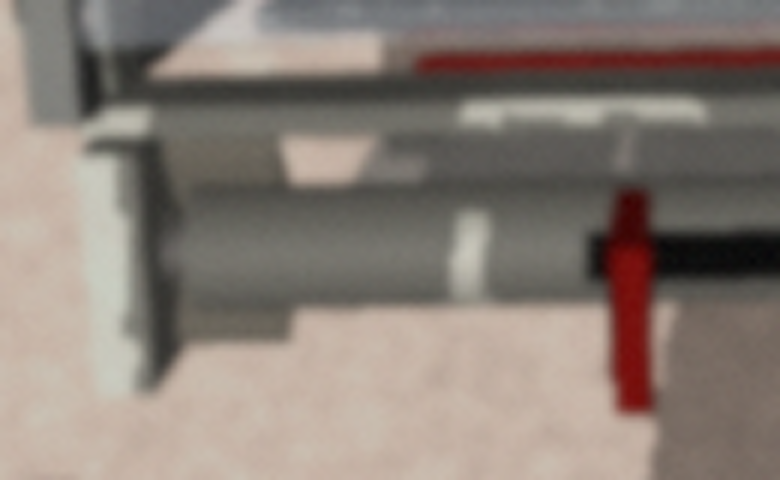

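View pics/w1b.png

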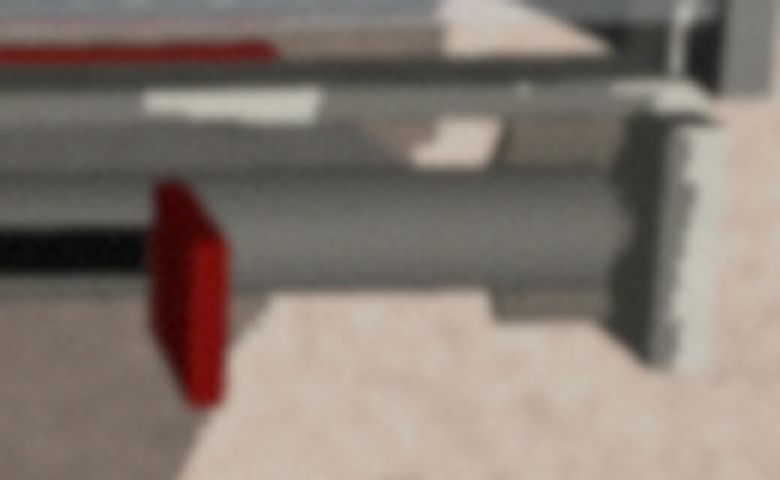

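Run:
```python
from h import *
import pickle
p=pickle.load(open('w1.pkl','rb'))
def rep(a,b,z):
    A=atz('w',*a,z,p);B=atz('w',*b,z,p);d=A-B;print(A.round(4),B.round(4),'mid',((A+B)/2).round(4),'len',np.linalg.norm(d).round(4),'yaw',np.degrees(np.arctan2(-d[0],d[1])).round(2))
rep((310.3,249.6),(379.7,248.5),.236)
rep((222.5,239.2),(460.8,235.8),.206)
# barrel front/back edges at axis height approx: left 188..303, right 172..290
rep((240,195+245/6),(440,195+230/6),.193)
```

```text
[ 0.5509 -0.1895  0.236 ] [ 0.5571 -0.2404  0.236 ] mid [ 0.554  -0.2149  0.236 ] len 0.0512 yaw 6.92
[ 0.5433 -0.1181  0.206 ] [ 0.5664 -0.311   0.206 ] mid [ 0.5549 -0.2145  0.206 ] len 0.1943 yaw 6.82
[ 0.544  -0.1299  0.193 ] [ 0.5639 -0.2986  0.193 ] mid [ 0.554  -0.2143  0.193 ] len 0.1699 yaw 6.72
```

{"fn": "drive_tool", "kwargs": {
  "rows": [
    [0,-1.3,-12,0,0.4],
    [0,-1.3,-12,0,0.4],
    [0,0,0,-20,0],
    [0,0,0,-25,0],
    [0,0,0,-20,0],
    [0,0,0,-15,0],
    [0,0,0,0,0],
    [0,0,0,0,0]
  ]
}}

```text
t: 2.87
position: [0.5537, -0.2135, 0.2493]
tool_rot: [2.159, 0.13, -2.161]
force: [0.6, 0.1, 0.3]
finger_gap: 0.999
```

```bash
cat > look.py <<'E'
from h import *
import pickle,sys
n=sys.argv[1]
s=env.read_state();M=R.from_rotvec(s['tool_rot']).as_matrix();print(s['t'],s['position'].round(4),'jaw yaw',np.degrees(np.arctan2(M[0,1],-M[1,1])).round(2),s['force'].round(2),s['torque'].round(2),s['finger_gap'])
p=env.camera_params('wrist');im=env.snapshot('wrist');cv2.imwrite(f'pics/{n}.png',im);pickle.dump(p,open(f'{n}.pkl','wb'))
print('tcp px',proj('w',s['position'],p))
E
python3 look.py w2
```

```text
2.8667 [ 0.5537 -0.2135  0.2493] jaw yaw 6.85 [0.57 0.05 0.25] [-0.02 -0.02 -0.03] 0.9991987037498422
tcp px [[312.34604799 294.06873783]]
```

View pics/w2.png

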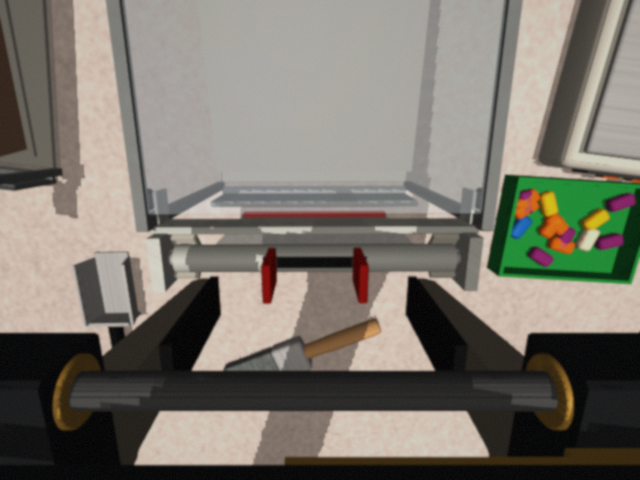

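Tabs top faces are around (267,285) and (363,285), centred between the fingertips (219/408). Measuring them closer.

Run:
```python
from h import *
s=cv2.imread('pics/w2.png')
crop(s,250,230,130,90,6,'pics/w2a.png')
```

```text
(no output)
```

View pics/w2a.png

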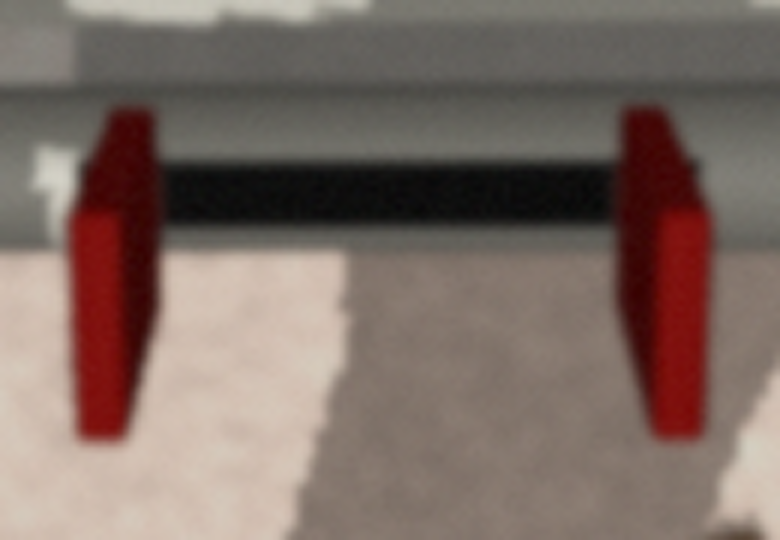

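Run:
```python
from h import *
import pickle
p=pickle.load(open('w2.pkl','rb'))
f=lambda x,y:(250+x/6,230+y/6)
# outer edges far/near: left outer (72,212)-(80,438); right outer (710,212)-(704,438)
for z in (.236,.2375):
  L=[atz('w',*f(*q),z,p) for q in [(72,212),(80,438)]];Rr=[atz('w',*f(*q),z,p) for q in [(710,212),(704,438)]]
  L_,R_=np.mean(L,0),np.mean(Rr,0);d=L_-R_
  print((L_+R_)/2,'outer gap',np.linalg.norm(d),'width',np.linalg.norm(L[0]-L[1]),'yaw',np.degrees(np.arctan2(-d[0],d[1])))
```

```text
[ 0.55360904 -0.21500715  0.236     ] outer gap 0.0554678090315989 width 0.02128396573901053 yaw 6.8836428952913
[ 0.55420992 -0.21492443  0.2375    ] outer gap 0.055014718267824565 width 0.021110106910598166 yaw 6.883642895291431
```

{"fn": "drive_tool", "kwargs": {
  "rows": [
    [0,0,-1.5,-10,0],
    [0,0,0,-16,0],
    [0,0,0,-13,0],
    [0,0,0,0,0],
    [60,0,0,0,0],
    [85,0,0,0,0],
    [95,0,0,0,0],
    [110,0,0,0,0]
  ]
}}

```text
t: 3.58
position: [0.5548, -0.2147, 0.2116]
tool_rot: [2.161, 0.129, -2.157]
force: [0.7, 0.7, 0.5]
finger_gap: 0.73
```

{"fn": "drive_tool", "kwargs": {
  "rows": [
    [125,0,0,0,0],
    [145,0,0,0,0],
    [165,0,0,0,0],
    [190,0,0,0,0],
    [255,0,0,0,0],
    [255,0,0,0,0],
    [255,0,0,0,0],
    [255,0,0,0,0]
  ]
}}

```text
t: 4.25
position: [0.5544, -0.2146, 0.2108]
tool_rot: [2.16, 0.13, -2.159]
force: [0.5, -0.5, 2.3]
finger_gap: 0.309
```

```bash
python3 look.py w3; python3 -c "
from h import *
s=cv2.imread('pics/w3.png');crop(s,120,210,400,120,2,'pics/w3a.png')"
```

```text
4.25 [ 0.5544 -0.2146  0.2108] jaw yaw 6.89 [ 0.54 -0.55  2.34] [-0.   -0.06 -0.02] 0.30946941689196195
tcp px [[312.35555859 294.04202046]]
```

View pics/w3a.png

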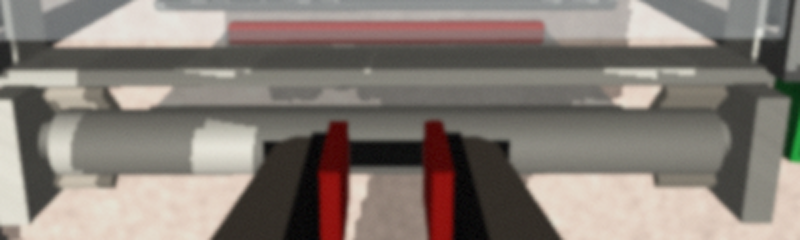

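Gap of 28.5 mm: the tabs are on their stops. Lifting straight up.

{"fn": "drive_tool", "kwargs": {
  "rows": [
    [255,0,0,3,0],
    [255,0,0,3,0],
    [255,0,0,4,0],
    [255,0,0,5,0],
    [255,0,0,6,0],
    [255,0,0,8,0],
    [255,0,0,0,0],
    [255,0,0,0,0]
  ]
}}

```text
t: 4.97
position: [0.5545, -0.2146, 0.2404]
tool_rot: [2.16, 0.129, -2.158]
force: [-0.6, 0.1, -2.3]
finger_gap: 0.306
```

{"fn": "drive_tool", "kwargs": {
  "rows": [
    [255,0,0,10,0],
    [255,0,0,20,0],
    [255,0,0,25,0],
    [255,0,0,30,0],
    [255,0,0,30,0],
    [255,0,0,25,0],
    [255,0,0,20,0],
    [255,0,0,10,0]
  ]
}}

```text
t: 5.63
position: [0.5549, -0.2146, 0.4132]
tool_rot: [2.163, 0.128, -2.154]
force: [0.4, -0.4, -2.4]
finger_gap: 0.309
```

```bash
python3 look.py w4; python3 -c "
from h import *
s=env.snapshot('scene');cv2.imwrite('pics/s4.png',s)"
```

```text
5.6333 [ 0.5549 -0.2146  0.4132] jaw yaw 6.9 [ 0.38 -0.38 -2.42] [-0.03  0.   -0.04] 0.3093997787057697
tcp px [[312.28485902 294.05886709]]
```

View pics/w4.png

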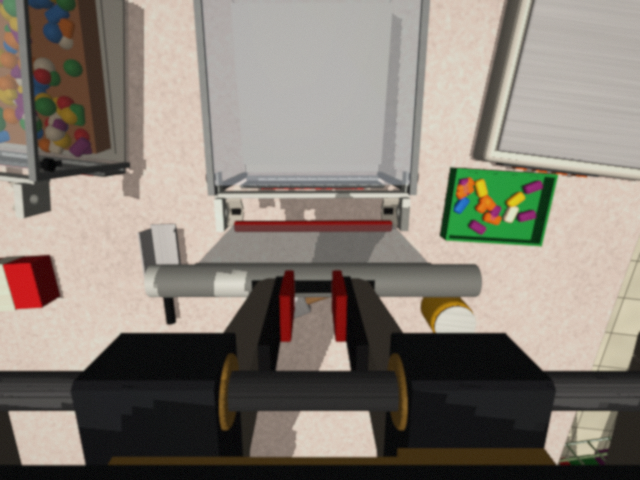

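View pics/s4.png

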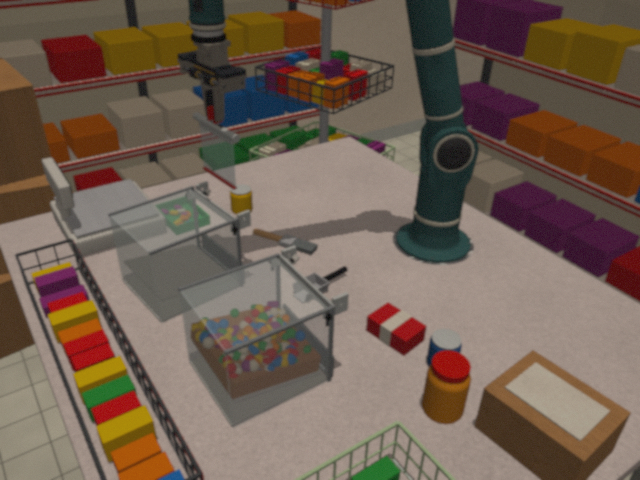

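{"fn": "drive_tool", "kwargs": {
  "rows": [
    [255,0,8,0,0],
    [255,-1,16,0,-0.4],
    [255,-2,24,0,-0.5],
    [255,-2,28,0,-0.6],
    [255,-2,30,0,-0.6],
    [255,-2,30,0,-0.6],
    [255,-2,30,0,-0.6],
    [255,-2,30,0,-0.6]
  ]
}}

```text
t: 6.4
position: [0.5398, -0.0165, 0.4075]
tool_rot: [2.191, 0.058, -2.199]
force: [1.0, -0.9, -2.7]
finger_gap: 0.306
```

{"fn": "drive_tool", "kwargs": {
  "rows": [
    [255,-2,30,0,-0.6],
    [255,-1,30,0,-0.6],
    [255,-1,30,0,-0.6],
    [255,-1,30,0,-0.6],
    [255,0,26,0,-0.3],
    [255,0,22,0,0],
    [255,0,14,0,0],
    [255,0,9,0,0]
  ]
}}

```text
t: 7.07
position: [0.5346, 0.1751, 0.4076]
tool_rot: [2.213, 0.01, -2.221]
force: [0.4, -0.2, -2.5]
finger_gap: 0.306
```

{"fn": "drive_tool", "kwargs": {
  "rows": [
    [255,0,0,0,0],
    [255,0,0,0,0],
    [255,0,0,0,0],
    [255,0,0,0,0],
    [255,0,0,0,0],
    [255,0,0,0,0],
    [255,0,0,0,0],
    [255,0,0,0,0]
  ]
}}

```text
t: 7.73
position: [0.5363, 0.1722, 0.4097]
tool_rot: [2.219, 0.005, -2.219]
force: [-0.6, -0.1, -2.3]
finger_gap: 0.306
```

```bash
python3 look.py w5; python3 -c "
from h import *
s=cv2.imread('pics/w5.png');crop(s,120,130,400,180,2,'pics/w5a.png')
s=cv2.imread('pics/w4.png');crop(s,205,170,110,70,7,'pics/w4a.png');crop(s,335,170,110,70,7,'pics/w4b.png')
s=env.snapshot('top');cv2.imwrite('pics/t5.png',s)"
```

```text
7.7333 [0.5363 0.1722 0.4097] jaw yaw 0.27 [-0.56 -0.05 -2.32] [-0.02  0.02  0.  ] 0.3057797859092102
tcp px [[312.13997362 294.10401961]]
```

View pics/w5.png

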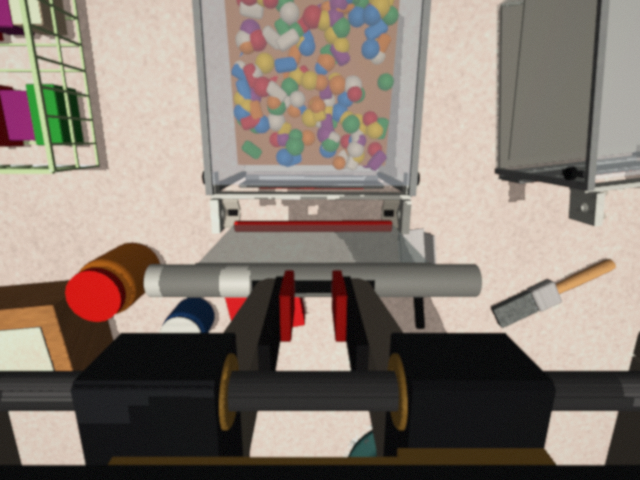

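View pics/w4a.png

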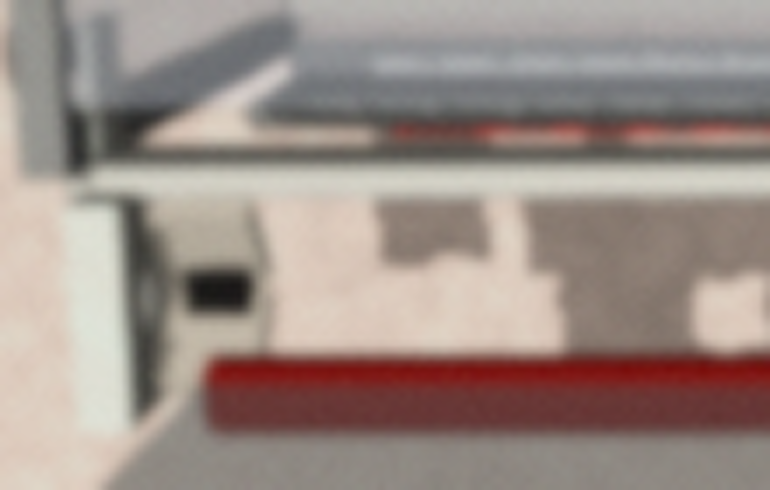

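View pics/w4b.png

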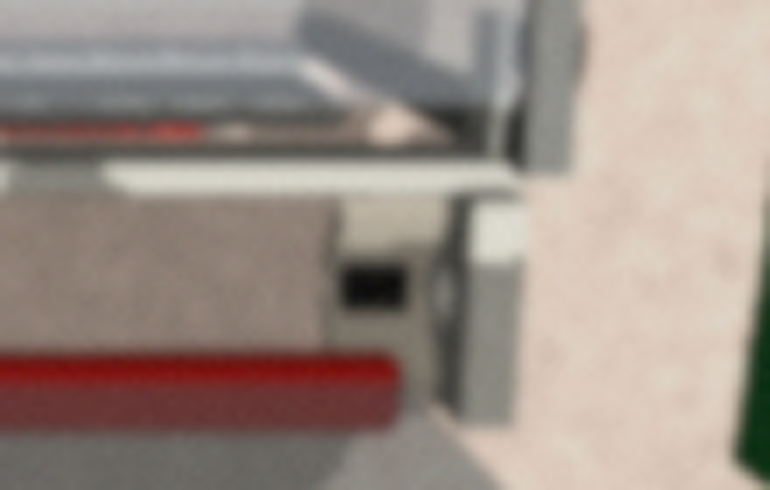

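```bash
python3 -c "
from h import *
s=cv2.imread('pics/w5.png');crop(s,205,170,110,70,7,'pics/w5a.png');crop(s,335,170,110,70,7,'pics/w5b.png')"
```

```text
(no output)
```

View pics/w5a.png

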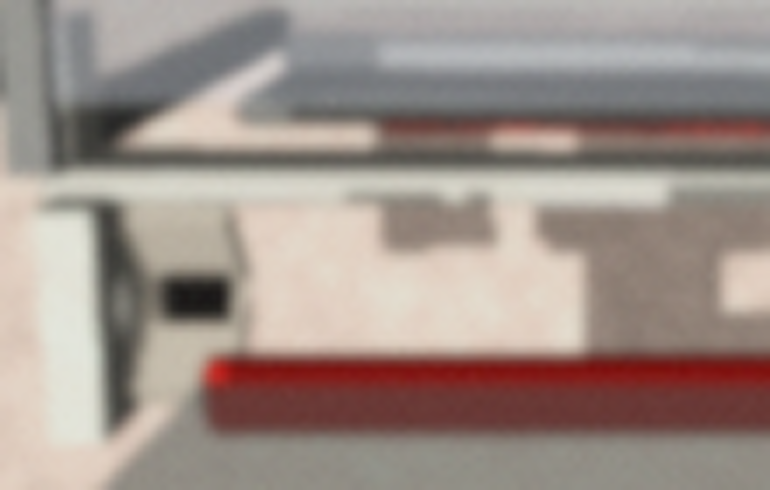

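View pics/w5b.png

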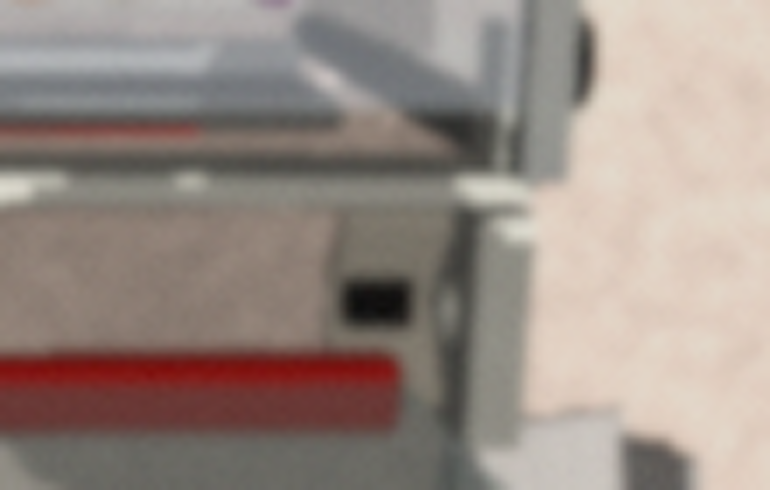

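View pics/t5.png

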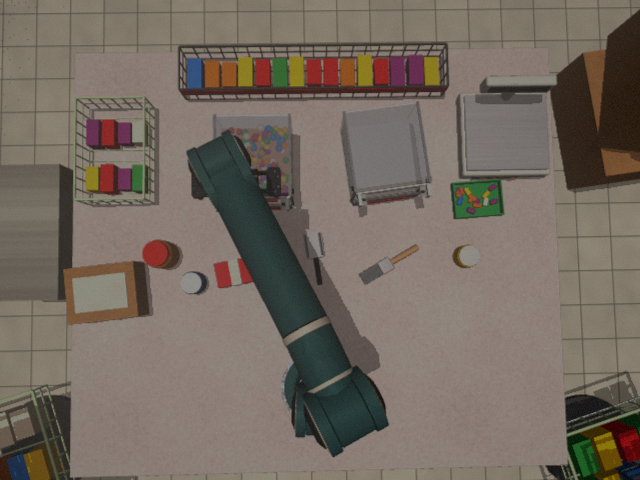

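Run:
```python
from h import *
import pickle
from scipy.optimize import brentq
p4=pickle.load(open('w4.pkl','rb'));p5=pickle.load(open('w5.pkl','rb'))
T4=np.array([.5549,-.2146]);T5=np.array([.5363,.1722])
F={'buf':((236.1,211.6),(388.6,210.9),(233.0,212.6),(388.9,213.1),.184),
'out':((214.3,205),(410,204.3),(210.7,206),(411.1,206.5),.206),
'inn':((223.9,205),(402.1,204.3),(219.6,206),(403.3,206.5),.206)}
for k,(a,b,c,d,z) in F.items():
    g=lambda p,a,b,z:np.linalg.norm(atz('w',*a,z,p)-atz('w',*b,z,p))
    L=g(p4,a,b,z);dh=brentq(lambda q:g(p5,c,d,z+q)-L,-.03,.03);print(k,'L',L,'dh',dh)
def loc(p,a,b,z,T,yaw):
    A=atz('w',*a,z,p);B=atz('w',*b,z,p);m=(A+B)/2;dd=A-B
    r=R.from_euler('z',-yaw,degrees=True).apply([*(m[:2]-T),0])[:2]
    return r,np.degrees(np.arctan2(-dd[0],dd[1]))-yaw
a,b,c,d,z=F['buf']
print('e rel',loc(p4,a,b,z,T4,6.9))
for dh in (.004,.006,.008): print('f rel',dh,loc(p5,c,d,z+dh,T5,.27))
# barrel in hand
for p,T,y in((p4,[.5549,-.2146],6.9),(p5,T5,.27)): print(loc(p,(147,280),(480,279.5),(.4132 if p is p4 else .4097)-.0205,np.array(T),y))
```

```text
buf L 0.1658024761367423 dh 0.005617659174281354
out L 0.20013235699592044 dh 0.005692218950369074
inn L 0.1822378085800329 dh 0.008136706229831741
e rel (array([-0.00116953, -0.00031065]), np.float64(0.26454373594807556))
f rel 0.004 (array([-0.00237401,  0.00155179]), np.float64(-0.17016009284172684))
f rel 0.006 (array([-0.00198608,  0.00154262]), np.float64(-0.17016009284171874))
f rel 0.008 (array([-0.00159815,  0.00153346]), np.float64(-0.1701600928417106))
(array([-0.00038297, -0.00075258]), np.float64(0.06255574912165063))
(array([-0.00046129, -0.0007145 ]), np.float64(0.10450584869976287))
```

```bash
python3 -c "
from h import *
s=cv2.imread('pics/scene0.png');crop(s,180,160,90,80,8,'pics/a.png');crop(s,265,235,90,75,8,'pics/b.png')
s=cv2.imread('pics/w5.png');crop(s,135,245,90,60,8,'pics/c.png');crop(s,405,245,90,60,8,'pics/d.png')"
```

```text
(no output)
```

View pics/a.png

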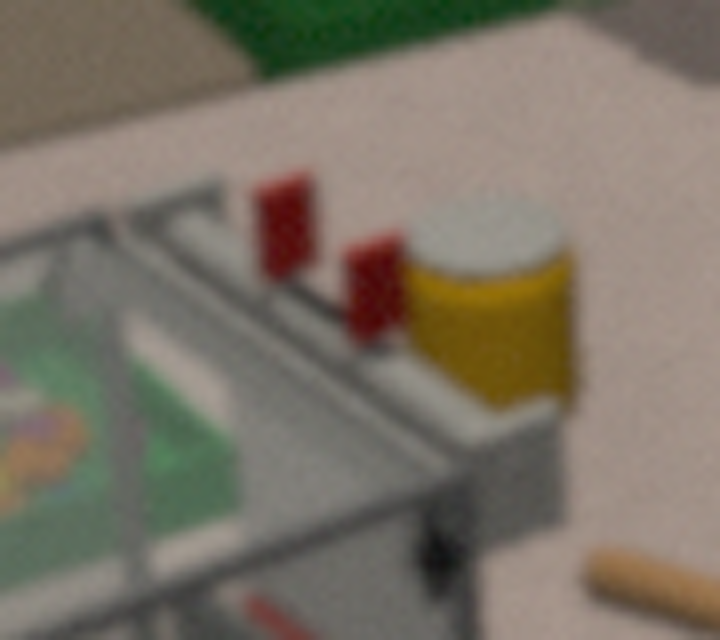

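View pics/b.png

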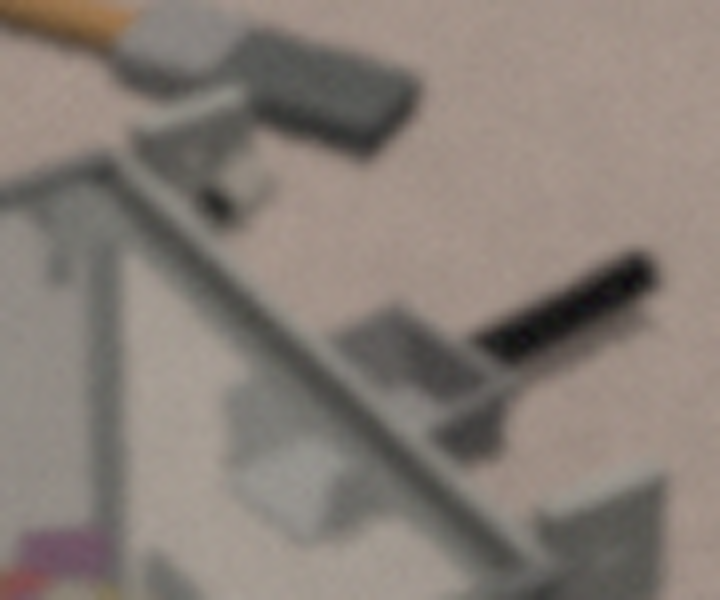

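View pics/c.png

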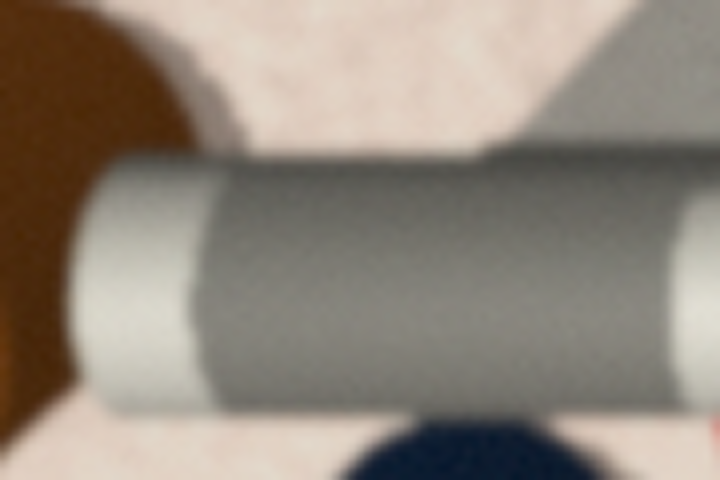

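View pics/d.png

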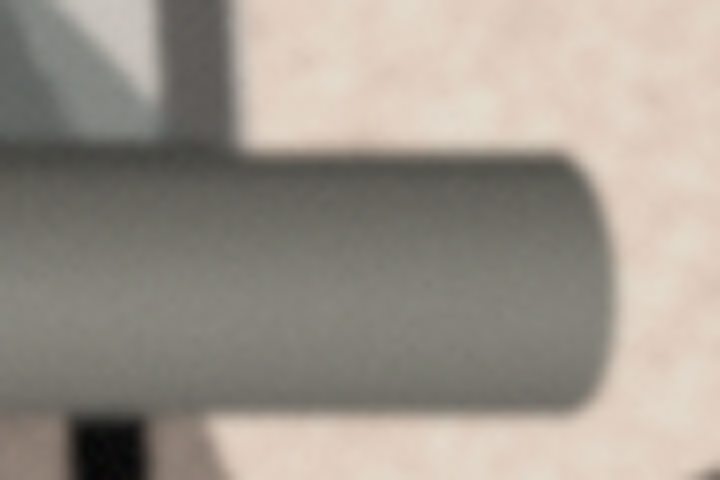

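Barrel ends in the wrist view are at columns 143.8 and 481.5, so the flap is centred in the hand with both pins drawn in. The full bin's hinge is about 6 mm higher. I'll correct by (-0.8, +1.8) mm and -0.4° and descend.

{"fn": "drive_tool", "kwargs": {
  "rows": [
    [255,-0.8,1.8,0,-0.4],
    [255,0,0,-10,0],
    [255,0,0,-18,0],
    [255,0,0,-18,0],
    [255,0,0,-18,0],
    [255,0,0,-18,0],
    [255,0,0,-8,0],
    [255,0,0,0,0]
  ]
}}

```text
t: 8.5
position: [0.5342, 0.1737, 0.3171]
tool_rot: [-2.216, 0.003, 2.226]
force: [-0.1, 0.8, -2.2]
finger_gap: 0.304
```

```bash
python3 look.py w6; python3 -c "
from h import *
s=cv2.imread('pics/w6.png');crop(s,120,180,400,150,2,'pics/w6a.png')"
```

```text
8.5 [0.5342 0.1737 0.3171] jaw yaw -0.1 [-0.12  0.83 -2.21] [ 0.04 -0.01 -0.01] 0.3035894519700718
tcp px [[312.19716459 294.05222392]]
```

View pics/w6a.png

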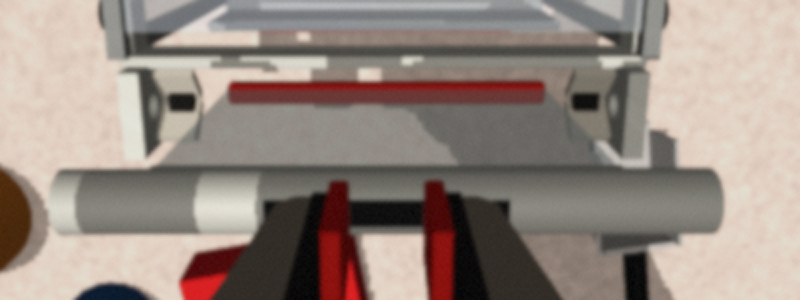

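Run:
```python
from h import *
import pickle
p=pickle.load(open('w6.pkl','rb'));T=np.array([.5342,.1737,.3171])
f=lambda x,y:(120+x/2,180+y/2)
for nm,a,b,z in(('buf',(182,102),(585,101.5),.190),('strip',(229,92),(544,92),.297-.136),('barrel',(53,200),(721,200),.297),('ears',(137,115),(629,114),.206+.006)):
    A=atz('w',*f(*a),z,p);B=atz('w',*f(*b),z,p);d=A-B;print(nm,((A+B)/2-T).round(4),np.linalg.norm(d).round(4),np.degrees(np.arctan2(-d[0],d[1])).round(2))
```

```text
buf [ 0.0004  0.0004 -0.1271] 0.1654 -0.02
strip [-0.0023 -0.0009 -0.1561] 0.1414 -0.09
barrel [-0.0005 -0.0007 -0.0201] 0.1821 -0.1
ears [ 0.0009  0.0005 -0.1051] 0.1879 0.03
```

{"fn": "drive_tool", "kwargs": {
  "rows": [
    [255,0.8,1,0,0],
    [255,0,0,-10,0],
    [255,0,0,-15,0],
    [255,0,0,-15,0],
    [255,0,0,-15,0],
    [255,0,0,-15,0],
    [255,0,0,-8,0],
    [255,0,0,0,0]
  ]
}}

```text
t: 9.22
position: [0.5354, 0.1749, 0.24]
tool_rot: [-2.218, 0.003, 2.224]
force: [0.1, -1.0, -2.9]
finger_gap: 0.309
```

```bash
python3 look.py w7; python3 -c "
from h import *
s=cv2.imread('pics/w7.png');crop(s,120,180,400,150,2,'pics/w7a.png')"
```

```text
9.2167 [0.5354 0.1749 0.24  ] jaw yaw -0.1 [ 0.07 -1.02 -2.88] [-0.03  0.02 -0.01] 0.3088619079260982
tcp px [[312.13020939 294.08108293]]
```

View pics/w7a.png

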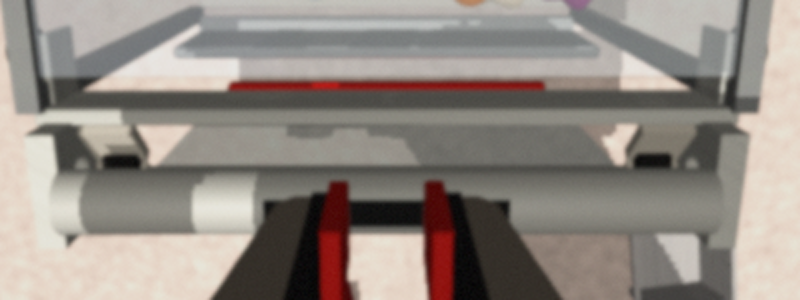

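The barrel (53–721, middle 387) is centred between the ears (28–748, middle 388). Descending gently.

{"fn": "drive_tool", "kwargs": {
  "rows": [
    [255,0,0,-3,0],
    [255,0,0,-4,0],
    [255,0,0,-4,0],
    [255,0,0,-3,0],
    [255,0,0,-1,0],
    [255,0,0,0,0],
    [255,0,0,0,0],
    [255,0,0,0,0]
  ]
}}

```text
t: 9.93
position: [0.5363, 0.1753, 0.2268]
tool_rot: [-2.221, 0.002, 2.22]
force: [0.3, 0.2, -2.0]
finger_gap: 0.308
```

{"fn": "drive_tool", "kwargs": {
  "rows": [
    [255,0,0,-1,0],
    [255,0,0,-1,0],
    [255,0,0,-1,0],
    [255,0,0,0,0],
    [255,0,0,0,0],
    [255,0,0,0,0],
    [255,0,0,0,0],
    [255,0,0,0,0]
  ]
}}

```text
t: 10.6
position: [0.5362, 0.1753, 0.2236]
tool_rot: [-2.221, 0.002, 2.22]
force: [-0.2, 0.7, -2.7]
finger_gap: 0.305
```

{"fn": "drive_tool", "kwargs": {
  "rows": [
    [255,0,0,-1,0],
    [255,0,0,0,0],
    [255,0,0,-1,0],
    [255,0,0,0,0],
    [255,0,0,0,0],
    [255,0,0,0,0],
    [255,0,0,0,0],
    [255,0,0,0,0]
  ]
}}

```text
t: 11.27
position: [0.5362, 0.1753, 0.2216]
tool_rot: [-2.221, 0.002, 2.22]
force: [0.1, -0.3, -2.4]
finger_gap: 0.304
```

{"fn": "drive_tool", "kwargs": {
  "rows": [
    [255,0,0,-1,0],
    [255,0,0,0,0],
    [255,0,0,-1,0],
    [255,0,0,0,0],
    [255,0,0,0,0],
    [255,0,0,0,0],
    [255,0,0,0,0],
    [255,0,0,0,0]
  ]
}}

```text
t: 11.93
position: [0.5363, 0.1753, 0.2198]
tool_rot: [-2.221, 0.002, 2.22]
force: [-0.0, -1.4, 0.3]
finger_gap: 0.305
```

{"fn": "drive_tool", "kwargs": {
  "rows": [
    [255,0,0,-1,0],
    [255,0,0,0,0],
    [255,0,0,0,0],
    [255,0,0,0,0],
    [255,0,0,0,0],
    [255,0,0,0,0],
    [255,0,0,0,0],
    [255,0,0,0,0]
  ]
}}

```text
t: 12.6
position: [0.5363, 0.1753, 0.2186]
tool_rot: [-2.221, 0.002, 2.22]
force: [-0.8, -1.1, 1.8]
finger_gap: 0.307
```

{"fn": "drive_tool", "kwargs": {
  "rows": [
    [255,0,0,-1,0],
    [255,0,0,0,0],
    [255,0,0,0,0],
    [255,0,0,0,0],
    [255,0,0,0,0],
    [255,0,0,0,0],
    [255,0,0,0,0],
    [255,0,0,0,0]
  ]
}}

```text
t: 13.27
position: [0.5362, 0.1753, 0.2181]
tool_rot: [-2.221, 0.002, 2.22]
force: [-2.3, -0.9, 5.1]
finger_gap: 0.308
```

{"fn": "drive_tool", "kwargs": {
  "rows": [
    [255,0,0,-0.5,0],
    [255,0,0,0,0],
    [255,0,0,0,0],
    [255,0,0,0,0],
    [255,0,0,0,0],
    [255,0,0,0,0],
    [255,0,0,0,0],
    [255,0,0,0,0]
  ]
}}

```text
t: 13.93
position: [0.5363, 0.1753, 0.218]
tool_rot: [-2.221, 0.002, 2.22]
force: [-2.3, -0.4, 8.5]
finger_gap: 0.31
```

{"fn": "drive_tool", "kwargs": {
  "rows": [
    [255,-0.4,0,0,0],
    [255,0,0,-0.4,0],
    [255,0,0,0,0],
    [255,0,0,0,0],
    [255,0,0,0,0],
    [255,0,0,0,0],
    [255,0,0,0,0],
    [255,0,0,0,0]
  ]
}}

```text
t: 14.6
position: [0.5362, 0.1753, 0.218]
tool_rot: [-2.222, 0.002, 2.219]
force: [-2.3, -1.9, 9.6]
finger_gap: 0.31
```

```bash
python3 look.py w8; python3 -c "
from h import *
s=cv2.imread('pics/w8.png');crop(s,120,180,400,150,2,'pics/w8a.png')"
```

```text
14.6 [0.5362 0.1753 0.218 ] jaw yaw -0.11 [-2.32 -1.89  9.56] [-0.34  0.64  0.03] 0.30954673567828267
tcp px [[312.17111551 294.1060944 ]]
```

View pics/w8a.png

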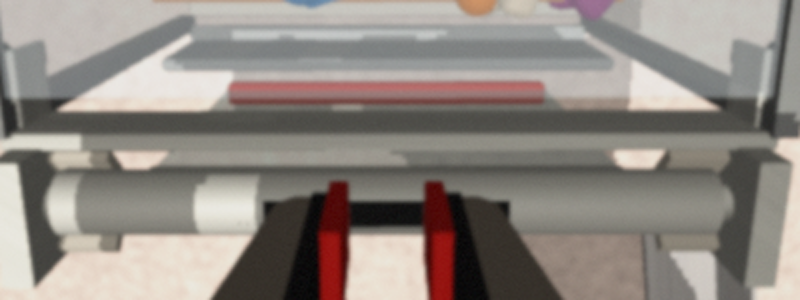

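The barrel no longer sinks (z fixed at 0.218 while the force rises to about 12 N on the bin), so it is firmly seated. I'll let the tabs out slowly while keeping the press.

{"fn": "drive_tool", "kwargs": {
  "rows": [
    [180,0,0,0,0],
    [172,0,0,0,0],
    [166,0,0,0,0],
    [160,0,0,0,0],
    [154,0,0,0,0],
    [148,0,0,0,0],
    [142,0,0,0,0],
    [136,0,0,0,0]
  ]
}}

```text
t: 15.32
position: [0.5361, 0.1757, 0.2176]
tool_rot: [-2.222, 0.001, 2.219]
force: [-2.2, -1.3, 8.3]
finger_gap: 0.464
```

{"fn": "drive_tool", "kwargs": {
  "rows": [
    [130,0,0,0,0],
    [124,0,0,0,0],
    [118,0,0,0,0],
    [112,0,0,0,0],
    [106,0,0,0,0],
    [102,0,0,0,0],
    [98,0,0,0,0],
    [94,0,0,0,0]
  ]
}}

```text
t: 15.98
position: [0.5359, 0.1753, 0.2165]
tool_rot: [-2.221, 0.002, 2.22]
force: [0.5, 0.1, -0.9]
finger_gap: 0.632
```

```bash
python3 look.py w9; python3 -c "
from h import *
s=cv2.imread('pics/w9.png');crop(s,120,180,400,150,2,'pics/w9a.png')"
```

```text
15.9833 [0.5359 0.1753 0.2165] jaw yaw -0.11 [ 0.47  0.13 -0.86] [ 0.03  0.   -0.03] 0.6321943282259157
tcp px [[312.16086078 294.08267618]]
```

View pics/w9a.png

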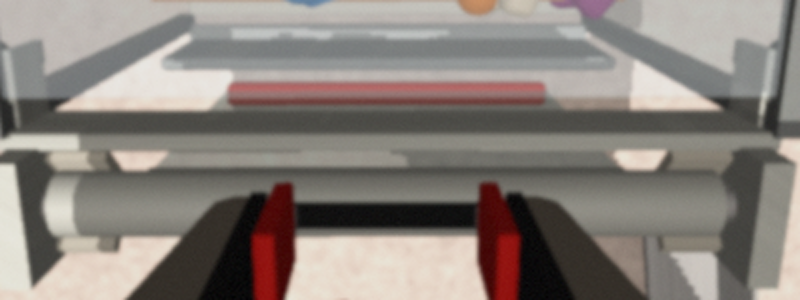

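Run:
```python
from h import *
import pickle
s=cv2.imread('pics/w9.png');crop(s,235,260,160,85,5,'pics/w9b.png')
p=pickle.load(open('w9.pkl','rb'))
for z in (.242,.244):
  A=atz('w',120+253/2,180+240/2,z,p);B=atz('w',120+519/2,180+240/2,z,p);print(np.linalg.norm(A-B),(A+B)/2)
```

```text
0.05600901555867576 [0.54420293 0.17492572 0.242     ]
0.05523623400294238 [0.54510502 0.17492572 0.244     ]
```

View pics/w9b.png

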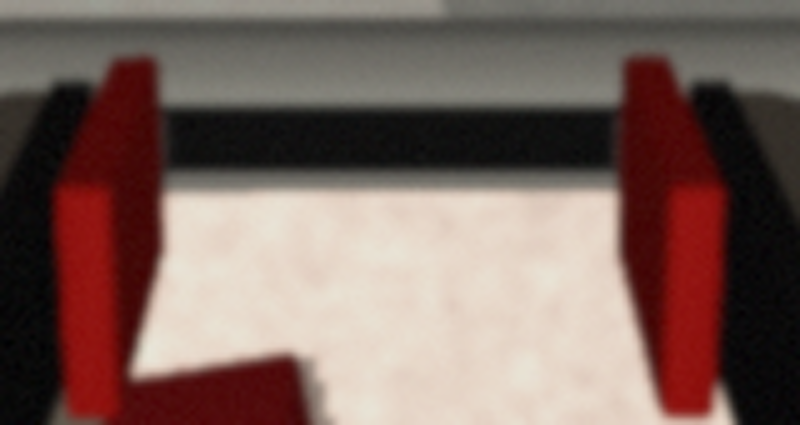

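The tabs are 55.5–56 mm apart, so both pins are fully out. Opening and withdrawing.

{"fn": "drive_tool", "kwargs": {
  "rows": [
    [70,0,0,0,0],
    [30,0,0,0,0],
    [0,0,0,0,0],
    [0,0,0,0,0],
    [0,0,0,0,0],
    [0,0,0,3,0],
    [0,0,0,5,0],
    [0,0,0,8,0]
  ]
}}

```text
t: 16.7
position: [0.5355, 0.1751, 0.2327]
tool_rot: [-2.219, 0.002, 2.222]
force: [0.3, -0.6, -0.5]
finger_gap: 1.004
```

{"fn": "drive_tool", "kwargs": {
  "rows": [
    [0,0,0,10,0],
    [0,0,0,15,0],
    [0,0,0,20,0],
    [0,0,0,20,0],
    [0,0,0,15,0],
    [0,0,0,5,0],
    [0,0,0,0,0],
    [0,0,0,0,0]
  ]
}}

```text
t: 17.37
position: [0.5356, 0.1751, 0.3176]
tool_rot: [-2.221, 0.002, 2.22]
force: [0.4, -0.8, -0.3]
finger_gap: 0.999
```

```bash
python3 look.py w10; python3 -c "
from h import *
s=cv2.imread('pics/w10.png');crop(s,170,170,290,130,2.7,'pics/w10a.png')
s=env.snapshot('scene');cv2.imwrite('pics/s10.png',s);crop(s,180,160,180,150,4,'pics/s10a.png')"
```

```text
17.3667 [0.5356 0.1751 0.3176] jaw yaw -0.11 [ 0.36 -0.77 -0.28] [-0.02  0.02 -0.03] 0.9987949107403762
tcp px [[312.18732822 294.09856302]]
```

View pics/w10a.png

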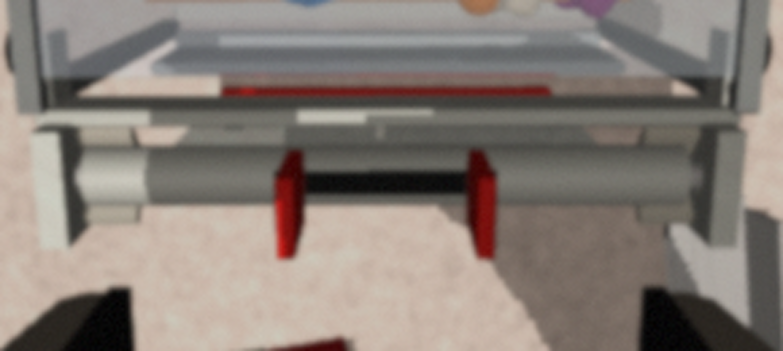

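View pics/s10a.png

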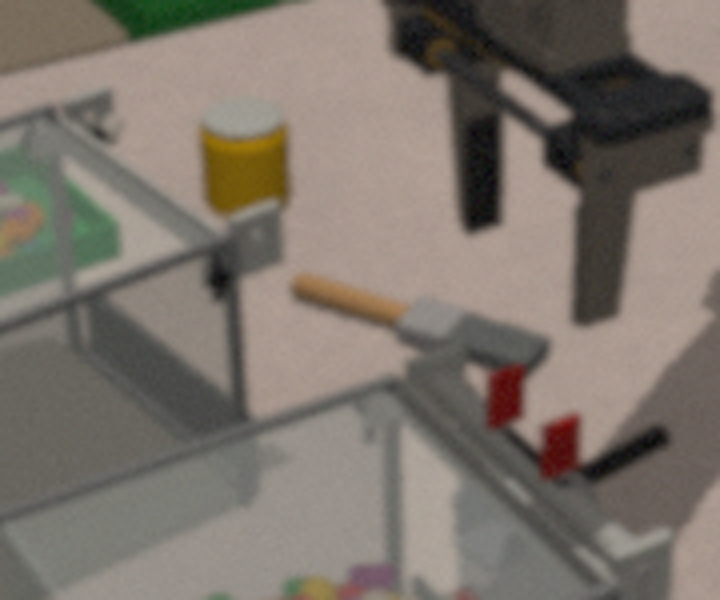

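Run:
```python
from h import *
import pickle
p=pickle.load(open('w10.pkl','rb'))
f=lambda x,y:(170+x/2.7,170+y/2.7)
for nm,a,b,z in (('tabs',(276,215),(496,215),.243),('barrel',(76,178),(697,178),.197),('ears out',(33,185),(742,185),.213)):
  A=atz('w',*f(*a),z,p);B=atz('w',*f(*b),z,p);print(nm,np.linalg.norm(A-B).round(4),((A+B)/2).round(4))
s=cv2.imread('pics/s10.png');crop(s,300,270,60,50,12,'pics/s10b.png')
```

```text
tabs 0.0559 [0.5362 0.1747 0.243 ]
barrel 0.1854 [0.534  0.1745 0.197 ]
ears out 0.2004 [0.5361 0.1742 0.213 ]
```

View pics/s10b.png

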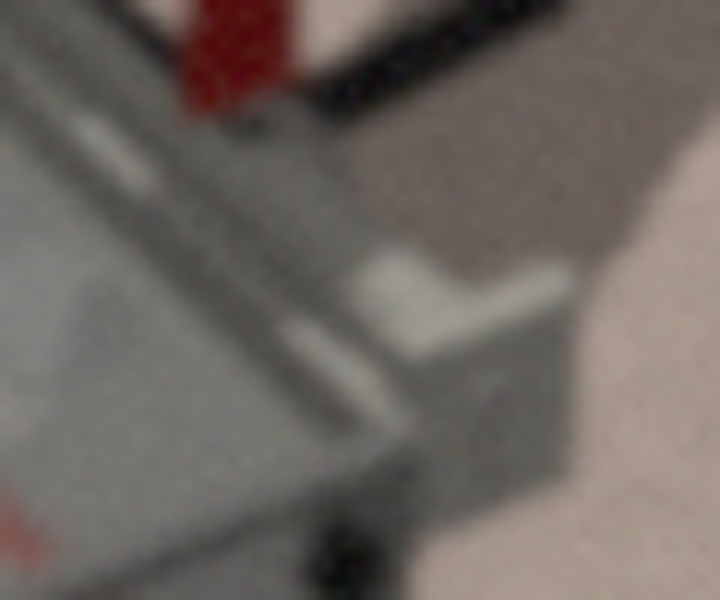

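View pics/s10.png

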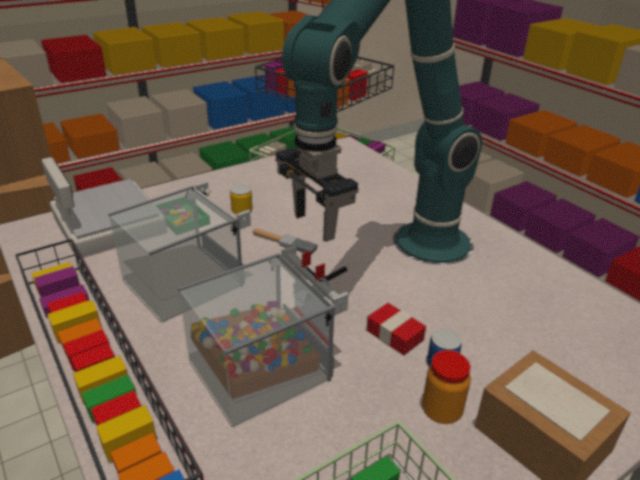

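The tabs are 55.9 mm apart (fully out), the flap hangs level and centred, the gripper is clear, and nothing else has moved. Handing in.

```bash
python3 -c "
from plant import env
print(env.hand_in())"
```

```text
the job is handed in; nothing more can be done
None
```

The flap is off the empty bin and hanging by itself in the full bin's hinge. I handed the job in at about 17.5 s of the 50 s allowed.

- **Removal:** I squeezed the tabs to a 28.5 mm gap, onto their stops, and lifted the flap straight up. The wrist view showed both pins fully drawn in.
- **Fitting:** The full bin's hinge turned out to be about 6 to 7 mm higher than nominal. I lowered the flap between the ears and pressed until it stopped sinking. The most I read against the bin was about 12 N, well under three kilos. I then let the tabs out slowly while still pressing.
- **Last checks:** With the gripper clear, the tabs measured 55.9 mm apart against 56 mm for pins fully out. The flap hung level and was centred between the ears to within about 0.5 mm. The scene picture showed nothing else moved.
- **Weaker checks:**
  - The scene picture was too coarse to show a pin tip in its hole, so the pins being home rests on the tab gap and on the flap staying up.
  - My wrist-camera length for the barrel read about 5% long (185 mm against 176 mm). I relied on comparing positions instead.

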